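# Lock the bag sealer and set its heat dial

## Robot

A 6-joint arm with a two-finger parallel gripper is mounted at the origin on the work surface. World frame = base frame: x ahead of the robot, y to its left, z up, the work surface at z = 0. Lengths are in m, angles in rad, forces in N, time in s.
With the tool pointing down it reaches from about 0.35 to 0.85 m from the base axis. Payload 8.1 kg.
Tool frame: the origin (TCP) lies between the finger pads; the fingertips stand 11 mm ahead of it and the grasp point (between the pads) lies 8 mm behind it (robot.tips_ahead is the distance from the TCP to the fingertips, in m); z points along the fingers, y is the line along which they close (so a half turn about z gives the same grasp; the last joint's range is limited). The gripper opens to 93 mm and grips with 3 to 60 N. Pads are 15 mm wide; open, the fingers measure 128 mm over their backs; the gripper's body (75 mm by 188 mm) begins 65 mm behind the grasp point.
Start: joints at [-1.339, 0.13, 1.488, -0, 1.523, -0.085], TCP at [0.187, -0.57, 0.23] pointing down, gripper open.
Joint ranges: [-2.96, 2.96], [-0.89, 2.26], [0.02, 2.5], [-1.34, 4.48], [0, 2.73], [-2.66, 2.66]. Speed limits (rad/s): [2.39, 2.39, 2.79, 3.14, 3.14, 3.14].

## Interface

Orientations are given as a rotation vector (axis times angle).
In Python, from plant import robot gives the robot as it stands. The module is installed in compiled form; this text tells all that it offers.
- The arm moves only by the tool move_arm, never from a script. Its argument "deltas" is one flat list of numbers, 7 for each row, row after row: the shift along the tool's x, y, z in m, then the turn, a rotation vector about the tool's x, y, z in rad, then the opening, from 0 (shut) to 1 (fully open). A call has 1 to 12 rows; each row is the pose to reach, as a shift and turn from the pose commanded when the call began, along the tool's axes at that moment; what a row does not reach only later rows make up. A row lasts 1/8 s, in which the tool goes at most 62.5 mm and 10.7 degrees, less where a joint would pass 70% of its speed; a pose out of reach is approached as far as the arm can. A call with a gripper value outside its range is refused whole. The fingers move at their own pace and stop on an object; "squeeze" is the grip in N (left out, the last holds). Time passes only in rows, so rows that repeat a pose let the fingers close. It gives the time, the measured TCP pose, the force, the opening and the grip force at its end, in the units of the state.
- robot.read_state(): the state, without advancing time (a new reading comes with each control period).
- robot.read_camera(name): name is "side" or "top" or "wrist"; returns (picture, depth): 400x640x3 uint8, red, green, blue; 400x640 float32, m along the optical axis (not along the pixel's ray), 0 where there is no reading.
- robot.camera_model(name): a dict with "K" (3x3 intrinsics, pixels), "R" (3x3) and "t" (3): a world point X has camera coordinates R X + t; the wrist camera has in their place "tool_from_camera" (4x4, takes a point from camera to tool coordinates, whose origin is the TCP and whose axes are the flange's). Camera axes: x right, y down, z forward; pixel columns grow to the right and rows downward; lengths in m; the calibration is good to about 2 mm. A picture is of the moment at which its call begins: read the wrist's pose just before it. camera_model takes no time and is no camera call.
- robot.close_job(): hands the job in; it is judged then, once.
Trained networks look in the newest picture that a camera, given by its name, has taken for a name from the list of things; names that differ only in an ending like _2 or _b are one class to them, and where a whole thing is asked for, a point or a joint stands for the part that bears it (a point fixed in the world has none). Each returns a list of dicts, best first, with "confidence" (0 to 1); they miss things now and then, are a little off and sometimes report something else, mostly with a low value. They report only what shows in the picture. A call takes as long as a camera call.
- robot.recognise(camera, label): "uv" ([column, row] in pixels, amid what is visible of it).
The state is a dict: "t": time; "q": joint angles; "dq": joint speeds; "joint_torque": joint torques, N m; "tool_pos": TCP position; "orientation": TCP orientation; "force": force on the tool from outside, world axes, zero at the start; "wrist_torque": the same for the moment, N m; "opening": finger opening in m; "gripper_force": force on a finger pad.
Only numpy, scipy, OpenCV 4.12 (cv2) and the standard library are available. Lean on these libraries where they do the work, as an engineer would, in place of code of your own. Each camera call takes 0.05 s, during which the arm holds its last target. There are 200 camera calls.

## Task

Get the bag sealer ready to warm up: first swing its latch bar over the closed jaw and down until it rests fully home in its catch, then turn the dial on the control box to setting 4, four clicks clockwise from the long off mark, and let go. Leave the other things on the bench where they stand.

Things in the scene. Friction and masses are not known exactly. Their poses are not given: they have to be found in the camera images.
- sealer: Bench bag sealer: grey base 100 x 260 mm, 70 mm high, its long side along its y, with an aluminium jaw bar closed on top (top 105 mm above the bench); at its +y end a dark hinge block, up to 115 mm. The origin is the centre of the underside, its front (-x) faces the robot roughly. The latch crosses the jaw at y = -85 mm. The catch is a steel fork on the front edge (x = -50 to -40 mm): two prongs with a 19 mm gap, up to 132 mm, and a floor at 110 mm. The sealer does not move.
- latch (a joint): Angle of the latch bar about a level hinge that runs along the sealer's +y. 0 = closed: the bar lies level over the jaw, pointing to the front (-x), resting in the catch (hard stop). It grows as the bar's free end swings up and back; pi/2 = upright, hard stop at 1.8. At angle q the bar points along (-cos q, 0, sin q) in the sealer's frame. A stiff hinge: the bar stays where it is left and needs about 2 N at its grip to move; it does not fall shut by itself.
- latch_hinge (a point): The latch's hinge axis, midway in the bar: at (55, -85, 117) mm in the sealer's frame.
- latch_grip (a point): Centre of the black grip at the free end of the latch bar, 130 mm from the hinge: the grip is 36 mm long along the bar, 20 mm wide (along the sealer's y), 16 mm thick; the steel bar is 12 mm wide, 10 mm thick. The point's -x axis points from the hinge to the free end, y is the hinge axis. When closed the grip stands free in front of the sealer's base, 117 mm above the bench, with nothing below it.
- control_box: The sealer's grey control box, 182 mm deep (x, -85 to +97 mm), 170 mm wide (y). Its white panel slopes at 26 degrees, from 45 mm high at the front (-x) to 118 mm; outward normal (-0.438, 0, 0.899) in the box's frame. The dial's axis meets it at (-12, 0, 81) mm. Origin on the underside. Turned 50 to 80 degrees: the front faces mostly to the robot's right. It is fixed.
- dial (a joint): Angle of the dial, growing clockwise as seen by one who faces the panel. 0 = off (hard stop), the pointer at the one long mark on the panel; then a short mark for each of settings 1 to 7, one click every 0.5236 rad (30 degrees), hard stop at setting 7 (3.665). Setting 4 reads 2.094. The dial snaps to the nearest click when let go; turning needs up to 0.08 N m. The panel's up-slope direction lies midway between settings 3 and 4. It starts at or near off, 1 or 2.
- dial_grip (a point): Point on the dial's axis, 34 mm out from the panel, in the middle of its grip bar. The point's z axis is the dial's axis, outward from the panel; x points along the grip bar to the pointer end (which has a white line); the dial turns clockwise, that is about -z, as its joint value grows. The black dial: a disc 68 mm across and 10 mm thick with a straight grip bar across it, 66 mm long, 16 mm wide, from 10 to 47 mm out from the panel.
- dial_pointer (a point): The pointer end of the grip bar, 34 mm from the dial's axis, 34 mm out from the panel.
- lid_stack: Bystander: loose stack of white cup lids, 88 mm across, 48 mm high, on the robot's side of the control box. Origin at the centre of its underside.
- cup_stack: Bystander: loose short stack of brown paper cups standing upright, 86 mm across, 128 mm high, on the far side of the control box. Origin at the centre of its underside.
- tape_roll: Bystander: loose roll of clear packing tape, 100 mm across, 48 mm high, lying flat behind the sealer. Origin at the centre of its underside.
- box_knife: Bystander: loose grey box knife, 148 mm long (x, blade end +x), 24 mm wide, 16 mm thick, lying in front of the sealer. Origin under the middle of its handle.

How it is judged:
On the way, in this order (a step that is already met when the one before it is completed fails the run):
1. the latch bar lies fully home in its catch (value of joint latch below 0.06 rad), for 0.2 s.
2. the dial stands at setting 4 (value of joint latch below 0.06 rad and value of joint dial between 1.974 and 2.214 rad), for 0.2 s.
At the end, for the whole second after the job is handed in: The latch rests in its catch (joint below 0.06 rad, about 8 mm at the grip), and the dial rests at setting 4 (2.094 rad, within 0.12 rad), both let go (all of step 2 and velocity of joint dial between -0.1 and 0.1 rad/s); the robot touches nothing.
It fails at once if a stack of white cup lids is shifted by more than 30 mm or knocked over (distance of lid_stack from where it was at the start of the episode above 0.03 m or angle between lid_stack's own z axis and vertical above 0.5 rad).
It fails at once if a short stack of brown cups is shifted by more than 30 mm or knocked over (distance of cup_stack from where it was at the start of the episode above 0.03 m or angle between cup_stack's own z axis and vertical above 0.5 rad).
It fails at once if a roll of packing tape is shifted by more than 30 mm or knocked over (distance of tape_roll from where it was at the start of the episode above 0.03 m or angle between tape_roll's own z axis and vertical above 0.5 rad).
It fails at once if a box knife is shifted by more than 30 mm or knocked over (distance of box_knife from where it was at the start of the episode above 0.03 m or angle between box_knife's own z axis and vertical above 0.5 rad).
It also fails if it takes over 58 s, if anything falls off the work surface, if the arm or the gripper's body presses on something with over 40 N, if the wrist force passes 120 N, or if a joint passes its speed limit or range.

## Working session

There is one attempt and no reset: what is moved stays moved. The work goes in short steps, Python scripts to look and compute and a tool call to move; the robot and the scene stay as the last step left them, time stands still between calls to the robot, and variables do not carry over. Pictures are saved under pics/ and viewed, at most 10 in all, crops included, and the job is handed in when it is done.

Besides the shell and the picture viewer there is one more tool, called after "Request:" as a command line: name --argument value ..., lists and objects as JSON in quotes. move_arm: Moves the arm, as the interface text tells. Its arguments: {"type":"object","properties":{"deltas":{"type":"array","items":{"type":"number"}},"squeeze":{"type":"number"}},"required":["deltas"]}

```bash
mkdir -p pics
cat > h.py <<'E'
import numpy as np, cv2
from plant import robot
from scipy.spatial.transform import Rotation as Ro
def world(cam,u,v,d):
    m=robot.camera_model(cam); K=np.array(m["K"])
    pc=np.stack([(u-K[0,2])/K[0,0]*d,(v-K[1,2])/K[1,1]*d,d],-1)
    return (pc-np.array(m["t"]))@np.array(m["R"])
def cloud(cam,depth):
    v,u=np.indices(depth.shape); return world(cam,u.astype(float),v.astype(float),depth.astype(float))
E
python3 - <<'E'
from h import *
for c in ("top","side"):
    p,d=robot.read_camera(c); cv2.imwrite(f"pics/{c}0.png",p[...,::-1]); np.savez(f"{c}0.npz",p=p,d=d)
    W=cloud(c,d)
    for n in ["sealer","latch_hinge","latch_grip","control_box","dial_grip","dial_pointer","lid_stack","cup_stack","tape_roll","box_knife"]:
        r=robot.recognise(c,n)
        for x in r[:1]:
            u,v=np.round(x["uv"]).astype(int); print(c,n,x["uv"],round(x["confidence"],2),W[v,u].round(3),d[v,u])
print(robot.read_state()["t"])
E
```

```text
top sealer [409.2, 193.5] 0.62 [ 4.040e-01 -1.000e-03  1.177e+00] 0.0
top latch_hinge [459.2, 185.1] 0.8 [ 0.566 -0.267  0.188] 0.9954788
top latch_grip [461.7, 181.9] 0.85 [ 0.57  -0.27   0.201] 0.98347306
top control_box [411.7, 195.2] 0.72 [ 0.554 -0.183  0.105] 1.078815
top dial_grip [263.5, 188.0] 0.98 [0.561 0.154 0.115] 1.0774074
top dial_pointer [259.1, 186.6] 0.87 [0.567 0.169 0.091] 1.1025112
top lid_stack [308.8, 245.5] 0.81 [0.435 0.051 0.045] 1.1267262
top cup_stack [200.8, 135.5] 0.82 [0.677 0.301 0.127] 1.0841879
top tape_roll [384.0, 127.1] 0.72 [ 0.742 -0.13  -0.   ] 1.2092406
top box_knife [385.5, 251.0] 0.63 [ 0.428 -0.134  0.02 ] 1.1469477
side sealer [348.5, 176.3] 0.84 [ 0.551 -0.097  0.102] 1.1265764
side latch_hinge [351.5, 118.1] 0.44 [ 0.66  -0.552  0.059] 1.5322598
side latch_grip [354.8, 121.6] 0.76 [ 0.576 -0.261  0.185] 1.2122452
side dial_grip [308.0, 239.5] 0.62 [0.57  0.17  0.092] 0.9299481
side dial_pointer [310.6, 234.6] 0.97 [0.565 0.164 0.103] 0.92705387
side lid_stack [375.8, 247.7] 0.9 [0.427 0.101 0.046] 0.97260237
side cup_stack [229.1, 274.3] 0.83 [0.669 0.343 0.125] 0.80303824
side tape_roll [293.3, 189.3] 0.95 [ 0.707 -0.074  0.044] 1.1826891
side box_knife [395.6, 208.5] 0.6 [ 0.415 -0.113  0.011] 1.155338
1.1
```

View pics/top0.png

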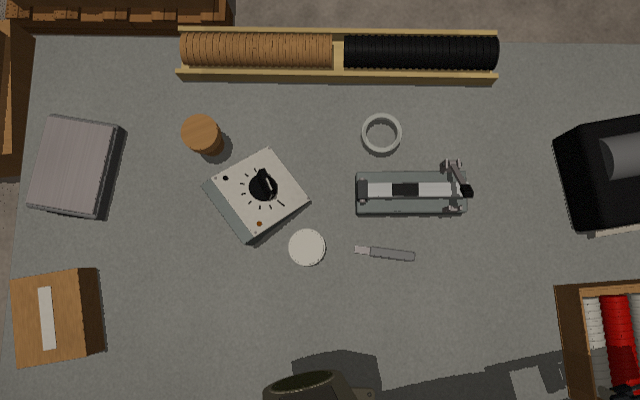

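View pics/side0.png

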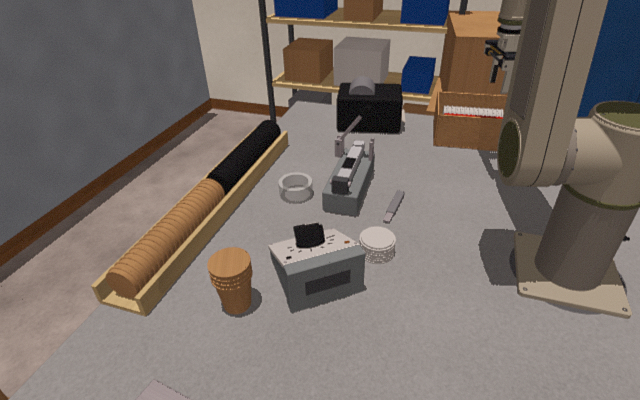

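Run:
```python
from h import *
from scipy.spatial import cKDTree
C=[]
for c in ("top","side"):
    z=np.load(f"{c}0.npz"); W=cloud(c,z["d"]); ok=z["d"]>0
    globals()[c]=(W,ok,z["p"])
W,ok,p=top
u,v=np.meshgrid(np.arange(640),np.arange(400))
# sealer base: minAreaRect for z>.05
m=ok&(W[...,2]>.055)&(W[...,2]<.08)&(u>345)&(u<480)&(v>150)&(v<225)
P=W[m][:,:2]; r=cv2.minAreaRect((P*1000).astype(np.float32)); print("base rect",r,m.sum())
m=ok&(W[...,2]>.095)&(W[...,2]<.11)&(u>345)&(u<455)&(v>150)&(v<225)
P=W[m][:,:2]; r=cv2.minAreaRect((P*1000).astype(np.float32)); print("jaw rect",r,m.sum())
m=ok&(W[...,2]>.12)&(u>430)&(u<490)&(v>140)&(v<225)
for a in W[m][::6]: print(a.round(3),end=" ")
Ws,oks,ps=side
m=oks&(Ws[...,2]>.12)&(u>325)&(u<380)&(v>112)&(v<160)&(Ws[...,0]<.7)&(Ws[...,1]>-.35)
print("\nside")
for a in Ws[m][::8]: print(a.round(3),end=" ")
# panel
bright=p.min(-1)>140
m=ok&bright&(u>205)&(u<312)&(v>145)&(v<245)&(W[...,2]>.04)&(W[...,2]<.125)
P=W[m]
for _ in range(4):
    c=P.mean(0); n=np.linalg.svd(P-c,full_matrices=False)[2][2]; n*=np.sign(n[2]); P=P[abs((P-c)@n)<.004]
print("\npanel",n,len(P),"yaw",np.degrees(np.arctan2(-n[1],-n[0])))
r=cv2.minAreaRect((P[:,:2]*1000).astype(np.float32)); print(r)
# dial: points >6mm out of plane
m=ok&(u>240)&(u<290)&(v>160)&(v<210)
D=W[m]; h=(D-c)@n
for a,b in ((.007,.013),(.035,.055)):
    Q=D[(h>a)&(h<b)]; Q=Q-np.outer((Q-c)@n,n); print(a,len(Q),Q.mean(0)); 
    print(cv2.minAreaRect((Q[:,:2]*1000).astype(np.float32)))
m=oks&(u>280)&(u<335)&(v>215)&(v<260); D=Ws[m];h=(D-c)@n
Q=D[(h>.035)&(h<.055)];print(len(Q),cv2.minAreaRect((Q[:,:2]*1000).astype(np.float32)),h.max())
a=cv2.resize(p[140:250,200:315],None,fx=5,fy=5,interpolation=cv2.INTER_CUBIC)
b=cv2.resize(ps[100:220,310:400],None,fx=2.5,fy=4.58)[:550]
cv2.imwrite("pics/crop.png",np.hstack([a,b])[...,::-1])
```

```text
base rect ((573.5719604492188, -186.57864379882812), (114.81889343261719, 260.0274963378906), 1.9981271028518677) 2673
jaw rect ((583.5640258789062, -171.70770263671875), (220.9938201904297, 113.6344223022461), 85.26158905029297) 1334
[ 0.633 -0.252  0.131] [ 0.632 -0.253  0.125] [ 0.632 -0.285  0.131] [ 0.63  -0.268  0.128] [ 0.63  -0.284  0.127] [ 0.628 -0.265  0.125] [ 0.629 -0.281  0.121] [ 0.625 -0.255  0.126] [ 0.626 -0.269  0.124] [ 0.626 -0.284  0.127] [ 0.622 -0.257  0.129] [ 0.623 -0.271  0.125] [ 0.624 -0.284  0.125] [ 0.62  -0.257  0.128] [ 0.62  -0.272  0.131] [ 0.622 -0.287  0.125] [ 0.617 -0.265  0.132] [ 0.619 -0.282  0.127] [ 0.616 -0.264  0.125] [ 0.614 -0.274  0.139] [ 0.614 -0.255  0.125] [ 0.61  -0.268  0.144] [ 0.614 -0.286  0.126] [ 0.608 -0.27   0.147] [ 0.605 -0.264  0.151] [ 0.605 -0.265  0.139] [ 0.602 -0.276  0.154] [ 0.599 -0.27   0.16 ] [ 0.595 -0.266  0.167] [ 0.593 -0.265  0.167] [ 0.593 -0.277  0.169] [ 0.59  -0.272  0.172] [ 0.587 -0.269  0.175] [ 0.586 -0.266  0.169] [ 0.584 -0.275  0.182] [ 0.581 -0.275  0.184] [ 0.578 -0.269  0.188] [ 0.576 -0.266
[... 1395 characters left out ...]
[ 0.531 -0.284  0.125] [ 0.619 -0.253  0.124] [ 0.619 -0.25   0.122] [ 0.522 -0.259  0.129] [ 0.521 -0.253  0.125] 
panel [ 0.25605281 -0.36592291  0.89472755] 1729 yaw 124.9822224379817
((564.5444946289062, 165.40655517578125), (164.91864013671875, 152.62860107421875), 38.874107360839844)
0.007 281 [0.56055857 0.16865552 0.08276876]
((566.6185302734375, 150.8223876953125), (64.5218505859375, 86.28218841552734), 14.215436935424805)
0.035 223 [0.56412629 0.16555931 0.08048147]
((564.2265625, 163.99581909179688), (68.39624786376953, 14.821651458740234), 24.164913177490234)
165 ((576.5714721679688, 153.82948303222656), (65.45541381835938, 18.24462890625), 25.535266876220703) 0.04739431550267525
```

View pics/crop.png

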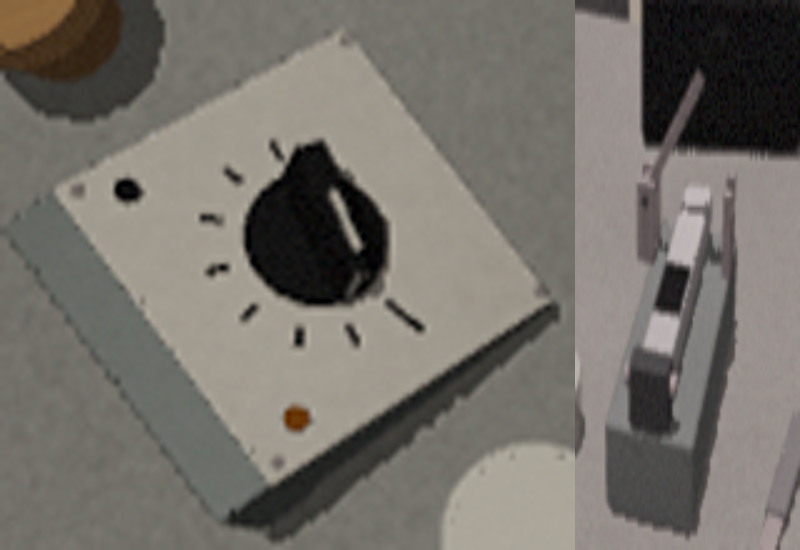

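```bash
cat >> h.py <<'E'
def rows(way):
    """way: list of (tcp pos, R matrix); prints rows in the current tool frame"""
    s=robot.read_state(); p=np.array(s["tool_pos"]); R=Ro.from_rotvec(s["orientation"]).as_matrix()
    for P,T in way:
        d=R.T@(np.array(P)-p); w=Ro.from_matrix(R.T@T).as_rotvec(); print(d.round(4).tolist(),w.round(3).tolist())
def st():
    s=robot.read_state(); print("t",s["t"],"q",np.round(s["q"],3),"p",np.round(s["tool_pos"],4),"F",np.round(s["force"],1),"op",s["opening"],"gf",s["gripper_force"])
    print(Ro.from_rotvec(s["orientation"]).as_matrix().round(3))
yw=np.radians(2); Rs=Ro.from_euler('z',yw).as_matrix(); H=np.array([.624,-.2695,.117])
def bar(q,r,h): # point on bar: r along from hinge, h above top side
    return H+Rs@np.array([-np.cos(q)*r+np.sin(q)*h,0,np.sin(q)*r+np.cos(q)*h])
Rdown=Rs@np.diag([1.,-1,-1])
E
python3 - <<'E'
from h import *
st()
up=np.array([0,0,.011])
def tip(q,r,h,dx): return bar(q,r,h)+up+Rs@np.array([dx,0,0])
for n,R in (("x+",Rdown),("x-",Rdown@np.diag([-1.,-1,1]))):
    print(n); rows([(tip(1.0,128,0,0)*0+np.array([.62,-.27,.30]),R),(tip(1.0,.128,.020,.009),R),(tip(.8,.128,.008,.008),R),(tip(.5,.128,.008,.006),R),(tip(.25,.128,.008,.003),R),(tip(0,.128,.008,0),R),(tip(0,.128,.004,0),R)])
E
```

```text
t 1.1 q [-1.339  0.13   1.488  0.     1.523 -0.085] p [ 0.1869 -0.5701  0.2296] F [ 0.3 -1.1  0. ] op 0.09302823182140774 gf 0.0
[[ 0.95   0.312  0.   ]
 [ 0.312 -0.95   0.   ]
 [ 0.    -0.    -1.   ]]
x+
[0.505, -0.1503, -0.0704] [-0.0, -0.0, 0.282]
[0.4674, -0.1616, -0.0169] [-0.0, -0.0, 0.282]
[0.4365, -0.1705, 0.0042] [-0.0, -0.0, 0.282]
[0.4105, -0.178, 0.0332] [-0.0, -0.0, 0.282]
[0.3946, -0.1826, 0.0622] [-0.0, -0.0, 0.282]
[0.386, -0.1851, 0.0936] [-0.0, -0.0, 0.282]
[0.386, -0.1851, 0.0976] [-0.0, -0.0, 0.282]
x-
[0.505, -0.1503, -0.0704] [0.0, -0.0, -2.86]
[0.4674, -0.1616, -0.0169] [0.0, -0.0, -2.86]
[0.4365, -0.1705, 0.0042] [0.0, -0.0, -2.86]
[0.4105, -0.178, 0.0332] [0.0, -0.0, -2.86]
[0.3946, -0.1826, 0.0622] [0.0, -0.0, -2.86]
[0.386, -0.1851, 0.0936] [0.0, -0.0, -2.86]
[0.386, -0.1851, 0.0976] [0.0, -0.0, -2.86]
```

Request:
move_arm --deltas '[0, 0, -0.06, 0, 0, 0, 0, 0.05, -0.015, -0.1, 0, 0, 0.1, 0, 0.1, -0.03, -0.1, 0, 0, 0.2, 0, 0.16, -0.05, -0.1, 0, 0, 0.282, 0, 0.22, -0.065, -0.1, 0, 0, 0.282, 0, 0.28, -0.085, -0.1, 0, 0, 0.282, 0, 0.34, -0.1, -0.1, 0, 0, 0.282, 0, 0.4, -0.12, -0.1, 0, 0, 0.282, 0, 0.46, -0.137, -0.1, 0, 0, 0.282, 0, 0.505, -0.15, -0.09, 0, 0, 0.282, 0, 0.505, -0.15, -0.07, 0, 0, 0.282, 0, 0.505, -0.15, -0.07, 0, 0, 0.282, 0]' --squeeze 10

```text
t: 2.6
tool_pos: [0.619, -0.2698, 0.2967]
orientation: [-3.139, -0.055, 0.007]
force: [0.3, -1.0, -0.0]
opening: 0.0009
gripper_force: 0.0
```

```bash
cat > lat.py <<'E'
from h import *
up=np.array([0,0,.011])
def tip(q,r,h,dx): return bar(q,r,h)+up+Rs@np.array([dx,0,0])
E
python3 - <<'E'
from lat import *
st(); R=Rdown
p,d=robot.read_camera("wrist"); cv2.imwrite("pics/w1.png",p[...,::-1])
rows([(tip(1.0,.128,.020,.009),R)]+[(tip(q,.128,.008,.008*q/.8),R) for q in (.8,.6,.45,.3,.15,0)]+[(tip(0,.128,.004,0),R)])
E
```

```text
t 2.6 q [-0.487  0.326  1.142 -0.     1.678  1.049] p [ 0.619  -0.2698  0.2967] F [ 0.3 -1.  -0. ] op 0.000886188815929961 gf 0.0
[[ 0.999  0.035 -0.004]
 [ 0.035 -0.999  0.002]
 [-0.004 -0.002 -1.   ]]
[-0.0382, -0.0009, 0.052] [-0.001, 0.002, -0.001]
[-0.0702, -0.0008, 0.0732] [-0.001, 0.002, -0.001]
[-0.0899, -0.0008, 0.0918] [-0.001, 0.002, -0.001]
[-0.102, -0.0008, 0.1078] [-0.001, 0.002, -0.001]
[-0.1116, -0.0008, 0.1252] [-0.001, 0.002, -0.001]
[-0.1185, -0.0008, 0.1437] [-0.001, 0.002, -0.001]
[-0.1226, -0.0007, 0.1627] [-0.001, 0.002, -0.001]
[-0.1226, -0.0007, 0.1667] [-0.001, 0.002, -0.001]
```

View pics/w1.png

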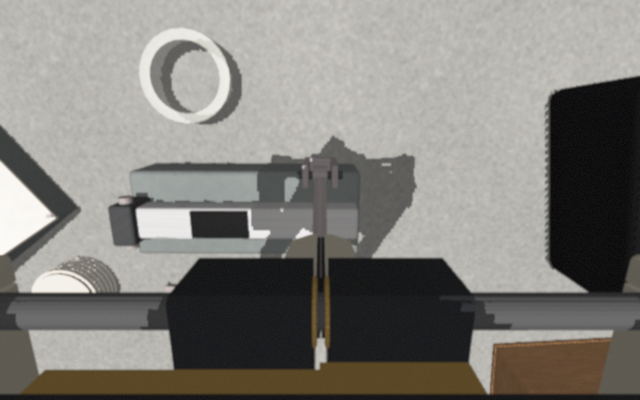

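Request:
move_arm --deltas '[-0.036, -0.001, 0.03, 0, 0, 0, 0, -0.038, -0.001, 0.052, 0, 0, 0, 0, -0.054, -0.001, 0.062, 0, 0, 0, 0, -0.07, -0.001, 0.073, 0, 0, 0, 0, -0.09, -0.001, 0.092, 0, 0, 0, 0, -0.102, -0.001, 0.108, 0, 0, 0, 0, -0.112, -0.001, 0.125, 0, 0, 0, 0, -0.118, -0.001, 0.144, 0, 0, 0, 0, -0.122, -0.001, 0.157, 0, 0, 0, 0, -0.122, -0.001, 0.157, 0, 0, 0, 0]'

```text
t: 3.9
tool_pos: [0.4971, -0.2734, 0.1414]
orientation: [-3.14, -0.054, 0.003]
force: [-0.4, 0.1, 0.4]
opening: 0.0001
gripper_force: 0.0
```

Request:
move_arm --deltas '[0, 0, 0.003, 0, 0, 0, 0, 0, 0, 0.006, 0, 0, 0, 0, 0, 0, 0.006, 0, 0, 0, 0]'

```text
t: 4.28
tool_pos: [0.4984, -0.2735, 0.1367]
orientation: [3.141, 0.055, 0.0]
force: [-0.1, 0.0, 0.6]
opening: 0.0001
gripper_force: 0.0
```

Run:
```python
from h import *
p,d=robot.read_camera("side"); a=cv2.resize(p[80:220,300:440],None,fx=4,fy=4,interpolation=cv2.INTER_CUBIC)
cv2.imwrite("pics/s2.png",a[...,::-1]); st()
```

```text
t 4.325 q [-0.592  0.108  1.685  0.     1.349  0.944] p [ 0.4983 -0.2735  0.1367] F [ 0.3 -0.9 -0.4] op 0.0005598438338481153 gf 0.0
[[ 0.999  0.035  0.   ]
 [ 0.035 -0.999 -0.   ]
 [ 0.     0.    -1.   ]]
```

View pics/s2.png

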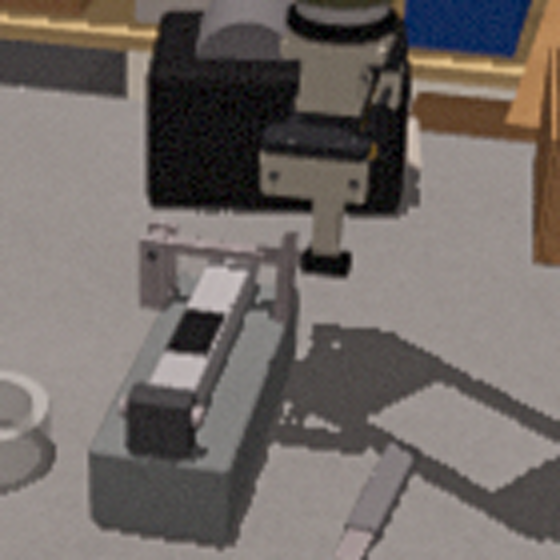

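The latch bar now lies across the jaw from the hinge (150,235) to the fork (290,245), with the fingertips on the grip. I'll press further until it meets the stop.

Request:
move_arm --deltas '[0, 0, 0.003, 0, 0, 0, 0, 0, 0, 0.006, 0, 0, 0, 0, 0, 0, 0.006, 0, 0, 0, 0]'

```text
t: 4.7
tool_pos: [0.4987, -0.2738, 0.1357]
orientation: [3.14, 0.055, 0.002]
force: [-15.3, 9.9, 34.0]
opening: 0.0007
gripper_force: 17.2
```

```bash
cat >> h.py <<'E'
A=np.array([.565,.1645,.081]); yb=np.radians(125); s26,c26=np.sin(np.radians(26)),np.cos(np.radians(26))
n=np.array([-s26*np.cos(yb),-s26*np.sin(yb),c26]); U=np.array([c26*np.cos(yb),c26*np.sin(yb),s26])
def Rdial(s):
    a=np.radians(30*(3.5-s)); x=U*np.cos(a)+np.cross(n,U)*np.sin(a); z=-n
    return np.stack([x,np.cross(z,x),z],1)
E
python3 - <<'E'
from h import *
st(); s=robot.read_state(); R0=Rdown; p=np.array(s["tool_pos"])
def Y(a): return Ro.from_euler('z',a).as_matrix()@R0
rows([(p+[0,0,.1],R0),(p+[0,0,.18],Y(.5)),([.55,0,.33],Y(1.5)),(A+.12*n,Rdial(1)),(A+.12*n,Y(1.5))])
E
```

```text
t 4.7 q [-0.592  0.108  1.686 -0.     1.345  0.944] p [ 0.4987 -0.2738  0.1357] F [-15.3   9.9  34. ] op 0.0006862836243800483 gf 17.19139801338315
[[ 0.999  0.035  0.002]
 [ 0.035 -0.999 -0.001]
 [ 0.002  0.001 -1.   ]]
[0.0002, 0.0001, -0.1] [0.001, -0.002, 0.0]
[0.0003, 0.0002, -0.18] [0.002, -0.001, -0.5]
[0.0612, -0.2715, -0.1946] [0.002, -0.0, -1.5]
[0.1104, -0.3915, -0.0536] [-0.264, -0.592, 2.761]
[0.1104, -0.3915, -0.0536] [0.002, -0.0, -1.5]
```

Request:
move_arm --deltas '[0, 0, -0.05, 0, 0, 0, 0, 0, 0, -0.11, 0, 0, 0, 0, 0, 0, -0.17, 0, 0, -0.18, 0, 0.01, -0.04, -0.195, 0, 0, -0.36, 0.2, 0.02, -0.08, -0.195, 0, 0, -0.54, 0.4, 0.03, -0.12, -0.195, 0, 0, -0.72, 0.5, 0.04, -0.16, -0.195, 0, 0, -0.9, 0.5, 0.05, -0.2, -0.195, 0, 0, -1.08, 0.5, 0.055, -0.24, -0.195, 0, 0, -1.26, 0.5, 0.06, -0.27, -0.195, 0, 0, -1.44, 0.5, 0.06, -0.27, -0.195, 0, 0, -1.5, 0.5, 0.06, -0.27, -0.195, 0, 0, -1.5, 0.5]'

```text
t: 6.2
tool_pos: [0.5487, -0.0012, 0.3257]
orientation: [2.261, 2.181, 0.0]
force: [-0.4, -0.3, 0.2]
opening: 0.0467
gripper_force: 0.0
```

Run:
```python
from h import *
st(); rows([(A+.14*n,Rdial(1))])
```

```text
t 6.2 q [-0.096 -0.028  1.479 -0.     1.691 -0.06 ] p [ 0.5487 -0.0012  0.3257] F [-0.4 -0.3  0.2] op 0.0466529918319586 gf 0.0
[[ 0.036  0.999  0.   ]
 [ 0.999 -0.036 -0.   ]
 [-0.     0.    -1.   ]]
[0.1171, 0.0473, 0.1188] [-0.174, 0.505, -1.917]
```

Request:
move_arm --deltas '[0.01, 0.004, 0, -0.016, 0.045, -0.172, 0.5, 0.02, 0.008, 0, -0.032, 0.09, -0.344, 0.5, 0.03, 0.012, 0.01, -0.047, 0.136, -0.517, 0.5, 0.04, 0.016, 0.02, -0.063, 0.182, -0.69, 0.5, 0.05, 0.02, 0.03, -0.078, 0.227, -0.862, 0.5, 0.06, 0.025, 0.045, -0.094, 0.272, -1.034, 0.5, 0.07, 0.03, 0.06, -0.109, 0.318, -1.207, 0.5, 0.085, 0.035, 0.075, -0.125, 0.363, -1.38, 0.5, 0.1, 0.04, 0.09, -0.141, 0.409, -1.552, 0.5, 0.11, 0.045, 0.105, -0.156, 0.454, -1.725, 0.5, 0.117, 0.047, 0.119, -0.174, 0.505, -1.917, 0.5, 0.117, 0.047, 0.119, -0.174, 0.505, -1.917, 0.5]'

```text
t: 7.7
tool_pos: [0.5993, 0.1134, 0.2044]
orientation: [0.497, -2.841, -0.605]
force: [0.1, 0.1, -0.4]
opening: 0.0464
gripper_force: 0.0
```

Run:
```python
from h import *
st(); s=robot.read_state(); p,d=robot.read_camera("wrist"); cv2.imwrite("pics/w3.png",p[...,::-1])
m=robot.camera_model("wrist"); K=np.array(m["K"]); T=np.array(m["tool_from_camera"])
v,u=np.indices(d.shape); pc=np.stack([(u-K[0,2])/K[0,0]*d,(v-K[1,2])/K[1,1]*d,d],-1)
W=(pc@T[:3,:3].T+T[:3,3])@Ro.from_rotvec(s["orientation"]).as_matrix().T+s["tool_pos"]
np.savez("w3.npz",p=p,d=d,W=W)
for l in ("dial_grip","dial_pointer"):
    r=robot.recognise("wrist",l)
    if r: print(l,r[0],W[int(r[0]["uv"][1]),int(r[0]["uv"][0])])
rel=W-A; h=rel@n; a=rel@U; b=rel@np.cross(n,U)
ok=(d>0)
m=ok&(p.min(-1)>140)&(abs(h)<.012)&(abs(a)<.08)&(abs(b)<.09); print("panel h",np.median(h[m]),m.sum(), np.linalg.svd(W[m]-W[m].mean(0),full_matrices=False)[2][2])
m=ok&(h>.043)&(h<.053)&(abs(a)<.05)&(abs(b)<.05)
r=cv2.minAreaRect(np.stack([a[m],b[m]],-1).astype(np.float32)*1000); print(m.sum(),r,cv2.boxPoints(r))
```

```text
t 7.7 q [-0.101  0.412  1.27   0.345  1.76  -2.004] p [0.5993 0.1134 0.2044] F [ 0.1  0.1 -0.4] op 0.04636931785961369 gf 0.0
[[-0.925 -0.282 -0.255]
 [-0.361  0.86   0.36 ]
 [ 0.118  0.425 -0.898]]
dial_grip {'uv': [318.8, 200.5], 'confidence': 0.68} [0.57146816 0.14027751 0.12479389]
dial_pointer {'uv': [320.1, 204.2], 'confidence': 0.76} [0.57382567 0.14319733 0.12383871]
panel h 0.0016827848183905334 22365 [ 0.27309814 -0.34222296  0.89905553]
1584 ((-2.718904972076416, -3.709503173828125), (63.163543701171875, 16.011274337768555), 78.96121978759766) [[-16.623487   -33.174076  ]
 [ -0.90845776 -36.23981   ]
 [ 11.185678    25.75507   ]
 [ -4.529352    28.820805  ]]
```

View pics/w3.png

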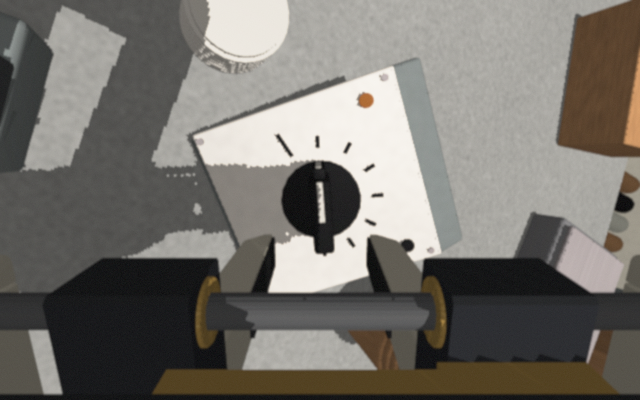

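```bash
cat >> h.py <<'E'
C=A+.0487*n-.0027*U-.0037*np.cross(n,U)
yb=np.radians(128.6)
n=np.array([-s26*np.cos(yb),-s26*np.sin(yb),c26]); U=np.array([c26*np.cos(yb),c26*np.sin(yb),s26]); A=C-.047*n
E
python3 - <<'E'
from h import *
print(A); rows([(A+.08*n,Rdial(1)),(A+.026*n,Rdial(1))])
E
```

```text
[0.56881381 0.16324856 0.08134435]
[-0.0055, -0.0006, 0.0593] [0.007, 0.029, -0.061]
[-0.004, -0.001, 0.1133] [0.007, 0.029, -0.061]
```

Request:
move_arm --deltas '[-0.005, -0.001, 0.03, 0.007, 0.029, -0.061, 0.5, -0.005, -0.001, 0.059, 0.007, 0.029, -0.061, 0.5, -0.005, -0.001, 0.08, 0.007, 0.029, -0.061, 0.5, -0.004, -0.001, 0.1, 0.007, 0.029, -0.061, 0.5, -0.004, -0.001, 0.113, 0.007, 0.029, -0.061, 0.5, -0.004, -0.001, 0.113, 0.007, 0.029, -0.061, 0.5, -0.004, -0.001, 0.113, 0.007, 0.029, -0.061, 0, -0.004, -0.001, 0.113, 0.007, 0.029, -0.061, 0, -0.004, -0.001, 0.113, 0.007, 0.029, -0.061, 0, -0.004, -0.001, 0.113, 0.007, 0.029, -0.061, 0]' --squeeze 25

```text
t: 9.1
tool_pos: [0.5757, 0.1554, 0.105]
orientation: [0.596, -2.815, -0.595]
force: [-1.4, 3.8, 4.5]
opening: 0.0161
gripper_force: 25.0
```

Run:
```python
from h import *
st(); rows([(A+.026*n,Rdial(1)),(A+.026*n,Rdial(4))])
```

```text
t 9.1 q [-0.032  0.454  1.404  0.341  1.591 -2.066] p [0.5757 0.1554 0.105 ] F [-1.4  3.8  4.5] op 0.016120179957099967 gf 25.00018000602722
[[-0.898 -0.343 -0.275]
 [-0.425  0.837  0.343]
 [ 0.113  0.425 -0.898]]
[0.0002, -0.0011, -0.0002] [0.001, -0.001, 0.005]
[0.0002, -0.0011, -0.0002] [0.0, -0.002, 1.576]
```

Request:
move_arm --deltas '[0, -0.001, 0, 0, 0, 0.16, 0, 0, -0.001, 0, 0, 0, 0.32, 0, 0, -0.001, 0, 0, 0, 0.48, 0, 0, -0.001, 0, 0, 0, 0.64, 0, 0, -0.001, 0, 0, 0, 0.8, 0, 0, -0.001, 0, 0, 0, 0.96, 0, 0, -0.001, 0, 0, 0, 1.12, 0, 0, -0.001, 0, 0, 0, 1.28, 0, 0, -0.001, 0, 0, 0, 1.44, 0, 0, -0.001, 0, 0, 0, 1.57, 0, 0, -0.001, 0, 0, 0, 1.57, 0, 0, -0.001, 0, 0, 0, 1.57, 0]'

```text
t: 10.6
tool_pos: [0.5756, 0.155, 0.1049]
orientation: [-1.472, -2.265, -0.196]
force: [-2.5, 3.7, 5.5]
opening: 0.0159
gripper_force: 25.0
```

Request:
move_arm --deltas '[0, 0, 0, 0, 0, 0, 0.3, 0, 0, 0, 0, 0, 0, 0.5, 0, 0, 0, 0, 0, 0, 0.5, 0, 0, -0.02, 0, 0, 0, 0.5, 0, 0, -0.05, 0, 0, 0, 0.5, 0, 0, -0.1, 0, 0, 0, 0.5, 0, 0, -0.14, 0, 0, 0, 0.5, 0, 0, -0.14, 0, 0, 0, 0.5]'

```text
t: 11.6
tool_pos: [0.6173, 0.1044, 0.235]
orientation: [-1.478, -2.272, -0.201]
force: [-0.3, 0.1, 0.1]
opening: 0.0465
gripper_force: 0.0
```

Run:
```python
from h import *
s=robot.read_state(); st(); p,d=robot.read_camera("wrist")
q,e=robot.read_camera("side"); 
cv2.imwrite("pics/w4.png",np.hstack([p[0:300,150:550],cv2.resize(q[100:200,300:400],(300,300),interpolation=cv2.INTER_CUBIC)])[...,::-1])
m=robot.camera_model("wrist"); K=np.array(m["K"]); T=np.array(m["tool_from_camera"])
v,u=np.indices(d.shape); pc=np.stack([(u-K[0,2])/K[0,0]*d,(v-K[1,2])/K[1,1]*d,d],-1)
W=(pc@T[:3,:3].T+T[:3,3])@Ro.from_rotvec(s["orientation"]).as_matrix().T+s["tool_pos"]
rel=W-A; h=rel@n; a=rel@U; b=rel@np.cross(n,U)
m=(d>0)&(h>.041)&(h<.053)&(abs(a)<.05)&(abs(b)<.05)
print(m.sum(),cv2.minAreaRect(np.stack([a[m],b[m]],-1).astype(np.float32)*1000))
W=cloud("side",e); v,u=np.indices(e.shape)
m=(e>0)&(W[...,0]>.5)&(W[...,0]<.6)&(abs(W[...,1]+.271)<.012)&(W[...,2]>.1)&(W[...,2]<.25)
X=W[m]
for lo in np.arange(.44,.66,.015):
    k=(W[...,0]>lo)&(W[...,0]<lo+.015)&(abs(W[...,1]+.271)<.02)&(W[...,2]>.09)&(e>0)
    if k.any(): print(round(lo,3),k.sum(),W[k][:,2].max().round(4))
```

```text
t 11.6 q [-0.101  0.458  1.153  0.331  1.837 -0.48 ] p [0.6173 0.1044 0.235 ] F [-0.3  0.1  0.1] op 0.04650498797560257 gf 0.0
[[-0.346  0.899 -0.267]
 [ 0.839  0.424  0.342]
 [ 0.421 -0.106 -0.901]]
1265 ((-2.777080535888672, 0.7376823425292969), (15.69947338104248, 57.099082946777344), 75.64814758300781)
0.47 18 0.1236
0.485 36 0.1238
0.5 35 0.1242
0.515 65 0.1311
0.53 23 0.1302
0.545 36 0.121
0.56 44 0.1215
0.575 38 0.1212
0.59 19 0.1207
0.605 34 0.1251
0.62 34 0.1263
0.635 5 0.1258
```

View pics/w4.png

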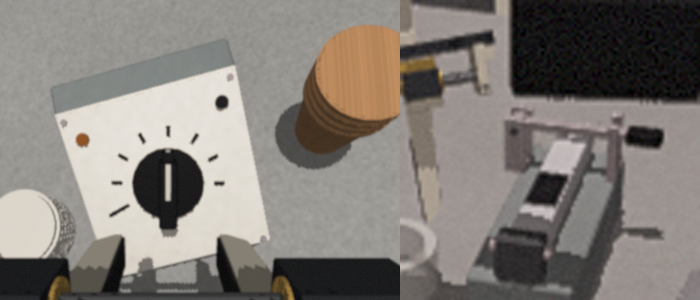

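The pointer at (168,152) lines up with the fourth short mark (168,131). The latch lies level in the fork, with its top about 121–124 mm above the bench.

```bash
python3 -c "
from plant import robot
print(robot.close_job())"
```

```text
the job is handed in; nothing more can be done
None
```

The latch is fully home in its catch and the dial rests at setting 4, both let go; I handed the job in after about 12 s of the 58 s allowed, and no verdict came back.

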